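Index a loose collar and lock it with its pin

TASK

Take the pin with the plain straight round handle out of the wooden rack and use it to lock the loose steel collar to the green index fixture: put it in the collar's hole, turn the collar until that hole lines up with the locking hole hidden in the seat underneath (it is somewhere near the fixture's index tab and has to be found by feel), and press the pin down fully home so that its shoulder sits flush on the collar, then let go. Work gently: never push on the fixture, with pin or fingers, with more than about 20 N; leave the other two pins, the tin and the bearing ring where they are.

Things in the scene. Friction and masses are not known exactly. Their poses are not given: they have to be found in the camera images.
- fixture: green drum bolted down, 168 mm across and 56 mm high, on a round foot 196 mm across. Origin on the table at the drum's centre, z up; its x axis points at the index tab. The collar lies in the drum's mouth, a fixed steel seat under it.
- tab (a point): index tab: small block 20 x 12 mm on the outside of the drum's rim; this point is the middle of its top, 93 mm from the drum's axis, 56 mm above the table
- seat (a point): point on the drum's axis, on the fixed flat seat under the collar, 50 mm above the table. The seat's one locking hole, 16 mm across, is 45 mm from the axis, hidden, anywhere within 0.45 rad either way of the tab's direction. 5 mm down in it is a friction slug: a pin over the hole dips up to 5 mm, then about 5 N drives the slug down (it stays down).
- collar (a joint): angle of the collar about the drum's axis, rad, anticlockwise from above; 0 when its hole points at the tab; starts 0.8 to 2.2, turns from -3.1 to 3.1 with slight friction (0.06 N m, 1.3 N at the hole). The collar is a steel disc 153 mm across and 12 mm thick, top 62 mm above the table; low hub in the middle 36 mm across, 71 mm high at most.
- collar_hole (a point): centre of the collar's only off-centre hole at the collar's top face; the hole is 15.5 mm across, goes through the 12 mm collar, is 45 mm from the drum's axis, and has the solid seat 12 mm below its mouth except where it is over the locking hole
- rack: fixed wooden block 215 x 70 x 40 mm with a row of three vertical 20 mm holes, 72 mm apart along its x axis (one at the middle). Origin at the centre of its underside. The pins hang in the holes by their shoulders.
- pin: steel locking pin, 150 g, 84 mm tall: shank 14 mm across, 34 mm long, 2 mm chamfer at its foot; shoulder disc 30 mm across, 6 mm thick; then a plain round handle 18 mm across, 44 mm long. Origin at the foot of the shank, z up along the pin: 6 mm above the table in the rack, 28 mm when fully home (shoulder on the collar).
- tee_pin: bystander pin in the rack with a crossbar 50 mm wide on top, 76 mm in all; its shank is too thick. Origin at the foot of the shank, z up.
- ball_pin: bystander pin in the rack with a 28 mm ball on top, 68 mm in all; thin short shank. Origin at the foot of the shank, z up.
- tin: bystander: closed steel tin, 72 mm across and 75 mm high, standing on the bench. Origin at the centre of its underside.
- bearing: bystander: steel bearing ring, 68 mm outside, 36 mm bore, 18 mm high, lying flat on the bench. Origin at the centre of its underside.
There are look-alikes about, which are no part of the job. What is shaped like the pin but purple is not meant.

How it is judged:
By the outcome, as a careful person would: the job done as asked, in the order asked, and still so for the second after the job is handed in, with the robot touching nothing.
It also fails if it takes over 72 s, if anything falls off the work surface, if the arm or the gripper's body presses on something with over 40 N, if the wrist force passes 120 N, or if a joint passes its speed limit or range.

ROBOT

A 7-joint arm with a two-finger parallel gripper is mounted at the origin on the work surface. World frame = base frame: x ahead of the robot, y to its left, z up, the work surface at z = 0. Lengths are in m, angles in degrees, forces in N, time in s.
With the tool pointing down it reaches from about 0.35 to 0.775 m from the base axis. Payload 3.1 kg.
Tool frame: the origin (TCP) lies on the centre line of the jaws, within the pads' length; the fingertips stand 17 mm ahead of it and the grasp point (between the pads) lies 2 mm behind it (robot.tip_reach is the distance from the TCP to the fingertips, in m); z points along the fingers, y is the line along which they close (so a half turn about z gives the same grasp; the last joint's range is limited). The gripper opens to 85 mm and grips with 20 to 120 N. Pads are 22 mm wide; open, the fingers measure 114 mm over their backs; the gripper's body (76 mm by 85 mm) begins 54 mm behind the grasp point. The pads swing forward as they close: fully open they stand 13 mm farther back than shut.
Start: joints at [74.33, 17.813, 0.802, 86.603, -0.252, 75.585, -1.558], TCP at [0.126, -0.535, 0.248] pointing down, gripper open.
Joint ranges: [-154.91, 154.91], [-16.99, 109.72], [-72.82, 74.43], [7.12, 147.25], [-82.49, 262.49], [11.32, 116.49], [-174.64, 174.64]. Speed limits (degrees/s): [159.86, 159.86, 180, 180, 180, 180, 180].

INTERFACE

Orientations are given as [roll, pitch, yaw] about the fixed x, y, z axes, in that order (R = Rz(yaw) Ry(pitch) Rx(roll)).
In Python, from station import robot, fingers, vision, workorder, recognise gives the robot as it stands. Calls block until the motion is done:
- robot.move_to(position, orientation): joint-space move of the TCP to a pose.
- robot.line_to(position, orientation=None, velocity=0.15, f_stop=None): straight line of the TCP; orientation=None keeps the orientation; velocity is the mean speed in m/s. With f_stop (N) it stops when the force on the tool has changed by that much, and returns True; else False.
- robot.move_j(angles): joint-space move.
- fingers.gripper_to(opening, force=None): opening from 0.0 (shut) to 1.0 (fully open); force is the grip in N (None keeps the last); returns when the fingers have stopped.
- robot.pause(seconds).
- robot.inverse_kinematics(position, orientation): joint angles nearest the present ones, or None.
- vision.grab_frame(name): name is "scene" or "top" or "wrist"; returns the picture (384x512x3 uint8, red, green, blue); there is no depth.
- vision.calibration(name): a dict with "mtx" (3x3 intrinsics, pixels), "extrinsics" (4x4, takes a point from world to camera coordinates); the wrist camera has in their place "T_tool_cam" (4x4, takes a point from camera to tool coordinates, whose origin is the TCP and whose axes are the flange's). Camera axes: x right, y up, looking along -z (the intrinsics and any distortion apply to the point x, -y, -z); pixel columns grow to the right and rows downward; lengths in m; the calibration is good to about 2 mm. A picture is of the moment at which its call begins: read the wrist's pose just before it. calibration takes no time and is no camera call.
A pose or a line that the arm cannot do raises robot.PlanningError and nothing moves.
- workorder.close_job(): hands the job in; it is judged then, once.
Trained networks look in the newest picture that a camera, given by its name, has taken for a name from the list of things; names that differ only in an ending like _2 or _b are one class to them, and where a whole thing is asked for, a point or a joint stands for the part that bears it (a point fixed in the world has none). Each returns a list of dicts, best first, with "p" (0 to 1); they miss things now and then, are a little off and sometimes report something else, mostly with a low value. They report only what shows in the picture. A call takes as long as a camera call. They do not tell look-alikes from the thing itself.
- recognise(label, camera): "rect" ([centre column, centre row, width, height] in pixels, round what is visible of it).
Readings, each from a call of its own:
- robot.current_time_s(): time.
- robot.current_joint_positions(): joint angles.
- robot.current_dq(): joint speeds.
- robot.current_joint_torque(): joint torques, N m.
- robot.current_tool_pos(): TCP position.
- robot.current_eef_rot(): TCP orientation.
- robot.current_contact_force(): force on the tool from outside, world axes, zero at the start.
- robot.current_torque(): the same for the moment, N m.
- robot.current_finger_gap(): opening from 0.0 (shut) to 1.0 (fully open).
- robot.current_gripper_force(): force on a finger pad.
Only numpy, scipy, OpenCV 4.12 (cv2) and the standard library are available. Lean on these libraries where they do the work, as an engineer would, in place of code of your own. Each camera call takes 0.05 s, during which the arm holds its last target. There are 200 camera calls.

## Working session

There is one attempt and no reset: what is moved stays moved. The work goes in short steps, each a Python script; the robot and the scene stay as the last script left them, time stands still between calls to the robot, and variables do not carry over. Pictures are saved under pics/ and viewed, at most 10 in all, crops included, and the job is handed in when it is done.

```bash
mkdir -p pics; ls; cat > h.py <<'E'
import numpy as np, cv2
from station import robot, fingers, vision, workorder, recognise
from scipy.spatial.transform import Rotation as Ro
def cam(name):
    c=vision.calibration(name); K=np.array(c["mtx"])
    if "extrinsics" in c: E=np.array(c["extrinsics"])
    else:
        T=np.eye(4); T[:3,:3]=Ro.from_euler('xyz',robot.current_eef_rot(),degrees=True).as_matrix(); T[:3,3]=robot.current_tool_pos()
        E=np.linalg.inv(T@np.array(c["T_tool_cam"]))
    return K,E,c.get("dist",None)
def ray(C,uv,z):
    K,E,d=C
    p=cv2.undistortPoints(np.array([[uv]],float),K,None if d is None else np.array(d))[0,0]
    r=E[:3,:3].T@np.array([p[0],-p[1],-1]); o=-E[:3,:3].T@E[:3,3]
    return o+r*(z-o[2])/r[2]
def proj(C,P):
    K,E,d=C; q=E[:3,:3]@np.array(P)+E[:3,3]; q=q*[1,-1,-1]
    return cv2.projectPoints(q.reshape(1,1,3),np.zeros(3),np.zeros(3),K,None if d is None else np.array(d))[0].ravel()
def save(im,n): cv2.imwrite('pics/'+n+'.png',im[:,:,::-1])
E
python3 - <<'E'
from h import *
print(vision.calibration("top"), vision.calibration("wrist").keys())
for n in ("scene","top"):
    im=vision.grab_frame(n); C=cam(n)
    save(cv2.resize(im,(800,600)),n)
    for l in ("fixture","tab","collar","collar_hole","rack","pin","tee_pin","ball_pin","tin","bearing"):
        try: print(n,l,[(np.round(r["rect"]).tolist(),round(r["p"],2)) for r in recognise(l,n)][:5])
        except Exception as e: print(l,e)
E
```

```text
pics
{'mtx': array([[457.48856736,   0.        , 254.83303399],
       [  0.        , 457.48856736, 195.8590818 ],
       [  0.        ,   0.        ,   1.        ]]), 'extrinsics': array([[ 0.01535521, -0.99988134, -0.00123441,  0.04502492],
       [ 0.99764726,  0.01523838,  0.06684115, -0.58045714],
       [-0.06681441, -0.00225786,  0.99776287, -1.17625067],
       [ 0.        ,  0.        ,  0.        ,  1.        ]])} dict_keys(['mtx', 'T_tool_cam'])
scene fixture [([301.0, 209.0, 83.0, 65.0], 0.85), ([161.0, 242.0, 16.0, 22.0], 0.74)]
scene tab [([301.0, 210.0, 81.0, 67.0], 0.58)]
scene collar [([302.0, 198.0, 67.0, 42.0], 0.7), ([139.0, 203.0, 13.0, 26.0], 0.22)]
scene collar_hole [([302.0, 196.0, 58.0, 42.0], 0.64)]
scene rack [([151.0, 238.0, 68.0, 79.0], 0.82)]
scene pin [([151.0, 284.0, 16.0, 34.0], 0.66), ([160.0, 243.0, 17.0, 23.0], 0.65), ([202.0, 234.0, 15.0, 34.0], 0.5)]
scene tee_pin [([138.0, 204.0, 13.0, 25.0], 0.62)]
scene ball_pin [([144.0, 223.0, 12.0, 26.0], 0.53)]
scene tin [([345.0, 151.0, 28.0, 36.0], 0.82)]
scene bearing [([301.0, 209.0, 74.0, 64.0], 0.6), ([257.0, 297.0, 41.0, 33.0], 0.58)]
top fixture [([212.0, 189.0, 78.0, 73.0], 0.75), ([284.0, 115.0, 24.0, 20.0], 0.22)]
top tab [([213.0, 190.0, 78.0, 74.0], 0.91)]
top collar [([213.0, 188.0, 64.0, 60.0], 0.88)]
top collar_hole [([211.0, 186.0, 57.0, 62.0], 0.98), ([119.0, 258.0, 36.0, 28.0], 0.21)]
top rack [([350.0, 198.0, 48.0, 81.0], 0.94)]
top pin [([354.0, 135.0, 7.0, 12.0], 0.64)]
top tee_pin [([360.0, 225.0, 10.0, 21.0], 0.66)]
top ball_pin [([353.0, 197.0, 16.0, 10.0], 0.47)]
top tin [([118.0, 258.0, 33.0, 33.0], 0.87)]
top bearing [([284.0, 116.0, 25.0, 22.0], 0.67)]
```

View pics/scene.png

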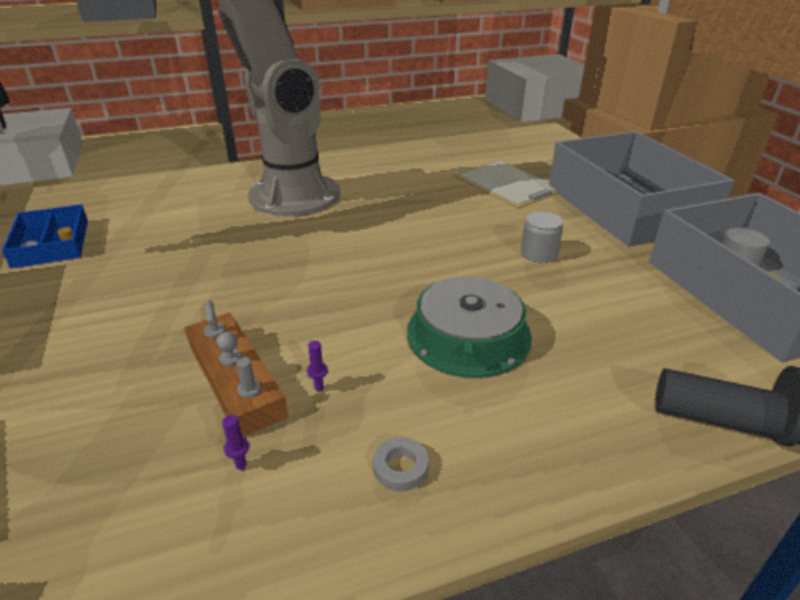

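View pics/top.png

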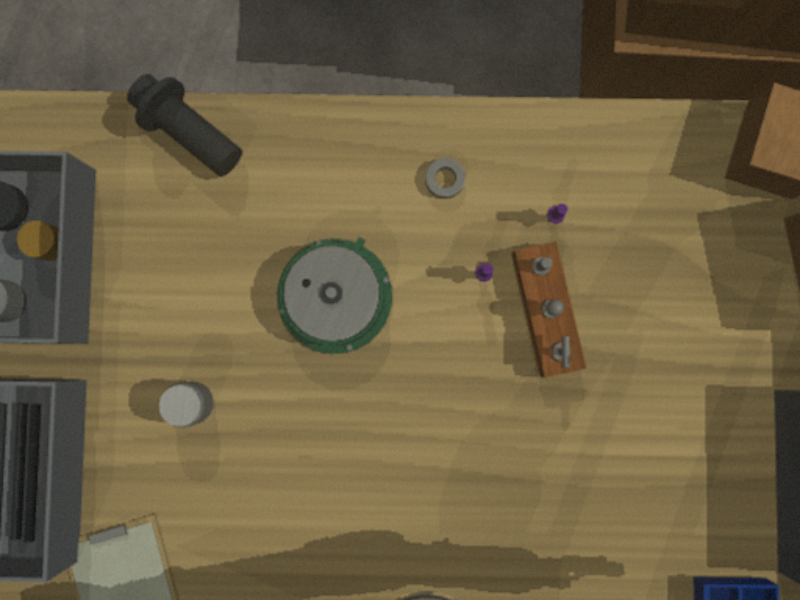

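The scene shows the rack with three steel pins at (247,375) plain, (228,345) ball and (212,318) tee, plus two purple look-alikes at (316,365) and (235,440). In the top view the plain pin is at (542,265) and the purple ones at (485,271) and (557,213). The tab is at (361,242) and the collar hole at (306,283). The one meant is the steel pin in the rack's end hole, because it is grey with a straight handle. I'll confirm that with a wrist close-up.

```bash
python3 - <<'E'
from h import *
C=cam("top"); s=512/800
f=lambda u,v,z: ray(C,(u*s,v*s),z)
P=lambda n,p: print(n,np.round(p,4))
P("pin top",f(541,264,.09)); P("tab",f(361,242,.056)); P("hole",f(306,283,.062)); P("hub",f(331,292,.07)); P("collar",ray(C,(213,188),.062))
P("rack c",f(549,309,.04)); P("tee",f(562,351,.08)); P("ball",f(554,308,.06)); P("purples",[f(485,271,.08),f(557,213,.08)])
P("Ttc",vision.calibration("wrist")["T_tool_cam"]); print(vision.calibration("wrist")["mtx"],robot.current_eef_rot(),robot.current_contact_force(),robot.current_time_s(),robot.current_finger_gap())
E
```

```text
pin top [ 0.645  -0.1708  0.09  ]
tab [0.681  0.1161 0.056 ]
hole [0.6119 0.2034 0.062 ]
hub [0.5972 0.1619 0.07  ]
collar [0.5951 0.1597 0.062 ]
rack c [ 0.5772 -0.194   0.04  ]
tee [ 0.5084 -0.2062  0.08  ]
ball [ 0.5776 -0.1979  0.06  ]
purples [[ 0.6337 -0.0836  0.08  ]
 [ 0.7288 -0.1982  0.08  ]]
Ttc [[ 2.000e-04  9.455e-01  3.258e-01  8.370e-02]
 [ 1.000e+00 -3.000e-04  5.000e-04  1.000e-03]
 [ 6.000e-04  3.258e-01 -9.455e-01 -1.262e-01]
 [ 0.000e+00  0.000e+00  0.000e+00  1.000e+00]]
[[329.79568843   0.         253.25656218]
 [  0.         329.79568843 188.50939915]
 [  0.           0.           1.        ]] [ 1.79993323e+02 -3.32973788e-04  1.32849205e+01] [ 0.2568346   0.10130151 -0.15428185] 1.1 0.9993902385795477
```

```bash
python3 - <<'E'
from h import *
R=[180,0,14.5]
def look(name,labels):
    C=cam("wrist"); im=vision.grab_frame("wrist"); save(im,name); np.save(name+"_E.npy",C[1])
    for l in labels: print(name,l,[(np.round(r["rect"],1).tolist(),round(r["p"],2)) for r in recognise(l,"wrist")][:3])
robot.move_to([.56,.155,.25],R); look("fix",["fixture","tab","collar","collar_hole"])
robot.move_to([.645,-.171,.20],R); look("rk",["pin"])
print(robot.current_time_s(),robot.current_tool_pos())
E
```

```text
fix fixture [([251.8, 116.1, 177.3, 187.5], 0.93)]
fix tab [([251.7, 113.1, 179.7, 186.4], 0.63)]
fix collar [([251.9, 119.2, 161.5, 164.7], 0.95)]
fix collar_hole [([252.2, 119.3, 160.4, 161.4], 0.66)]
rk pin [([326.2, 82.1, 48.2, 45.2], 0.98), ([158.5, 162.6, 48.2, 40.8], 0.95), ([268.1, 179.6, 33.5, 39.5], 0.81)]
5.6 [ 0.64537303 -0.16779757  0.200888  ]
```

View pics/fix.png

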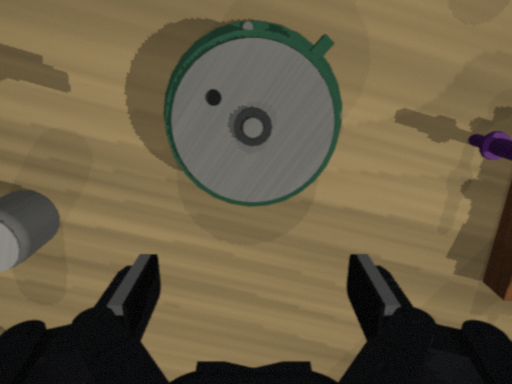

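View pics/rk.png

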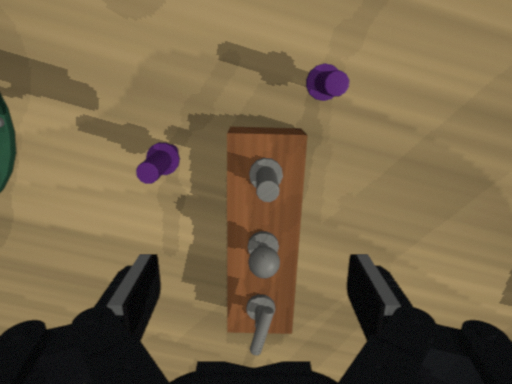

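The close-up confirms the target. The steel pin with the plain straight handle is at (267,180) in the rack's end hole, the ball pin is at (264,255) and the tee pin at (260,320). The purple look-alikes at (158,162) and (327,82) stand on the bench. The fixture view shows the hole at (213,97), the hub at (253,127) and the tab at (323,46).

```bash
cat > meas.py <<'E'
from h import *
K=np.array(vision.calibration("wrist")["mtx"])
C=(K,np.load("fix_E.npy"),None); im=cv2.imread("pics/fix.png"); g=cv2.cvtColor(im,6); hsv=cv2.cvtColor(im,40)
# hole: dark blob near (213,97)
def blob(m,x0,y0,w):
    ys,xs=np.nonzero(m[y0-w:y0+w,x0-w:x0+w]); return xs.mean()+x0-w,ys.mean()+y0-w,len(xs)
b=blob(g<75,213,97,13); print("hole px",b)
hole=ray(C,b[:2],.062)
m=((hsv[:,:,1]<45)&(g>80)).astype(np.uint8); n,l,s,c=cv2.connectedComponentsWithStats(m)
k=l[150,220]; cs=cv2.findContours((l==k).astype(np.uint8),0,1)[0]; ct=max(cs,key=cv2.contourArea)
pts=np.array([ray(C,p,.062)[:2] for p in cv2.convexHull(ct)[:,0].astype(float)])
(cx,cy),r=cv2.minEnclosingCircle(pts.astype(np.float32))
A=np.c_[2*pts,np.ones(len(pts))]; q=np.linalg.lstsq(A,(pts**2).sum(1),rcond=None)[0]
print("collar fit",q[:2],np.sqrt(q[2]+q[0]**2+q[1]**2),(cx,cy),r)
c=q[:2]; hub=ray(C,(253,127),.071); print("hub",hub)
tab=ray(C,(324,44),.056); d=hole[:2]-c; t=tab[:2]-c
print("hole",hole,"r",np.hypot(*d),"tab r",np.hypot(*t),"tabang",np.degrees(np.arctan2(t[1],t[0])),"holeang",np.degrees(np.arctan2(d[1],d[0])))
C=(K,np.load("rk_E.npy"),None)
print("pin",ray(C,(267.5,189),.09),ray(C,(266,174),.046))
E
python3 meas.py
```

```text
hole px (np.float64(212.94883720930233), np.float64(97.09302325581396), 215)
collar fit [0.59703757 0.16290681] 0.07661211402436073 (0.5970821380615234, 0.1628321260213852) 0.07686878740787506
hub [0.59773067 0.16263464 0.071     ]
hole [0.61374264 0.20473962 0.062     ] r 0.0450448956917363 tab r 0.09608009054563298 tabang -27.16062853948715 holeang 68.2317198863247
pin [ 0.64994911 -0.17849372  0.09      ] [ 0.64899608 -0.17914252  0.046     ]
```

```bash
python3 - <<'E'
from h import *
R=[180,0,14.5]; P=[.6495,-.1788]
fingers.gripper_to(.6,60)
robot.move_to(P+[.11],R); print(robot.line_to(P+[.069],velocity=.06,f_stop=8), robot.current_tool_pos())
fingers.gripper_to(0.0,60); print("gap",robot.current_finger_gap(),robot.current_gripper_force())
robot.line_to(P+[.22],velocity=.12); print("gap",robot.current_finger_gap(),robot.current_contact_force())
H=[.6137,.2047]
robot.move_to(H+[.22],R); robot.line_to(H+[.063+.072],velocity=.1)
im=vision.grab_frame("wrist"); save(im,"above"); print(robot.current_contact_force(),robot.current_tool_pos(),robot.current_time_s())
E
```

```text
False [ 0.64972515 -0.17872352  0.06918226]
gap 0.1940696322440953 58.45016419887543
gap 0.1907185760743683 [ 0.32288135  0.13889708 -2.8440477 ]
[ 0.27754793 -0.52813702 -2.27678306] [0.61421736 0.20524633 0.136101  ] 11.6167
```

View pics/above.png

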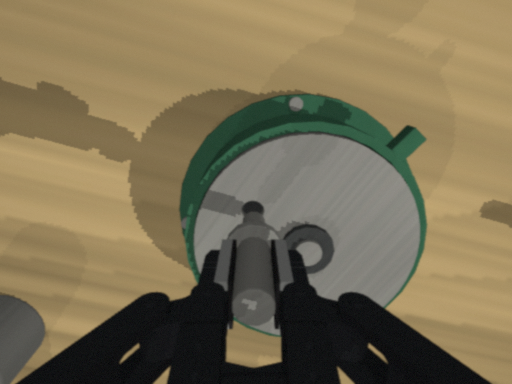

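The pin is held upright at (254,265), with its foot over the collar hole at (252,209). I'll insert it gently.

```bash
python3 - <<'E'
from h import *
H=[.6137,.2047]
z0=robot.current_contact_force()[2]
print(robot.line_to(H+[.108],velocity=.025,f_stop=6), robot.current_tool_pos(), robot.current_contact_force(), robot.current_time_s(), robot.current_finger_gap())
E
```

```text
True [0.61426066 0.20533006 0.11355083] [-0.03358697 -0.29427666  4.43237248] 12.4417 0.19423939323170833
```

```bash
python3 - <<'E'
from h import *
c=np.array([.597,.163]); r=.045; tab=-27.16
at=lambda a,z: [c[0]+r*np.cos(np.radians(a)),c[1]+r*np.sin(np.radians(a)),z]
a=68.2; robot.line_to(at(a,.1150),velocity=.03)
for a in np.linspace(68.2,tab+28,10)[1:]: robot.line_to(at(a,.1150),velocity=.04)
print(a,robot.current_tool_pos(),robot.current_contact_force(),robot.current_time_s())
log=[]
while a>tab-29 and robot.current_time_s()<50:
    s=robot.line_to(at(a,.1085),velocity=.02,f_stop=4.5); p=robot.current_tool_pos(); f=robot.current_contact_force()
    log.append((round(a-tab,1),s,round(p[2],4),round(f[2],1)))
    if p[2]<.1120: break
    a-=2; robot.line_to(at(a,.1148),velocity=.03)
for x in log: print(*x)
print(a,robot.current_tool_pos(),robot.current_contact_force(),robot.current_time_s(),robot.current_finger_gap())
E
```

```text
0.8399999999999999 [0.64220173 0.16267358 0.11498863] [ 4.65615673  0.72826077 -0.86607786] 15.3917
28.0 True 0.1136 4.0
26.0 True 0.1136 4.4
24.0 True 0.1136 3.9
22.0 True 0.1136 3.6
20.0 True 0.1136 4.8
18.0 True 0.1136 4.3
16.0 True 0.1136 4.2
14.0 True 0.1136 4.3
12.0 True 0.1136 4.7
10.0 True 0.1135 5.4
8.0 True 0.1135 4.4
6.0 True 0.1135 4.0
4.0 True 0.1134 4.2
2.0 True 0.113 3.8
0.0 True 0.1092 -0.3
-27.16 [0.63674779 0.14131909 0.10916422] [-0.51155184  0.28278549 -0.2508181 ] 22.225 0.19514185943121512
```

```bash
python3 - <<'E'
from h import *
p=robot.current_tool_pos()
print(robot.line_to([.637,.1425,.0895],velocity=.02,f_stop=11), robot.current_tool_pos(), robot.current_contact_force(), robot.current_time_s(), robot.current_finger_gap())
E
```

```text
True [0.63679135 0.14115381 0.09705681] [-1.07749764  0.22130255  1.62700131] 22.925 0.18975284567637904
```

```bash
python3 - <<'E'
from h import *
for i in range(3):
    p=robot.current_tool_pos()
    s=robot.line_to([p[0],p[1],.0895],velocity=.01,f_stop=11)
    print(s, robot.current_tool_pos(), robot.current_contact_force(), robot.current_time_s())
    if robot.current_tool_pos()[2]>p[2]-.0005: break
save(cv2.resize(vision.grab_frame("wrist"),(768,576)),"press")
E
```

```text
False [0.63698518 0.14127749 0.09159866] [-2.92648854 -2.5198634   9.56852251] 23.8
False [0.63698998 0.14134139 0.09160042] [-2.9226154  -1.81459007 10.18560075] 24.05
```

View pics/press.png

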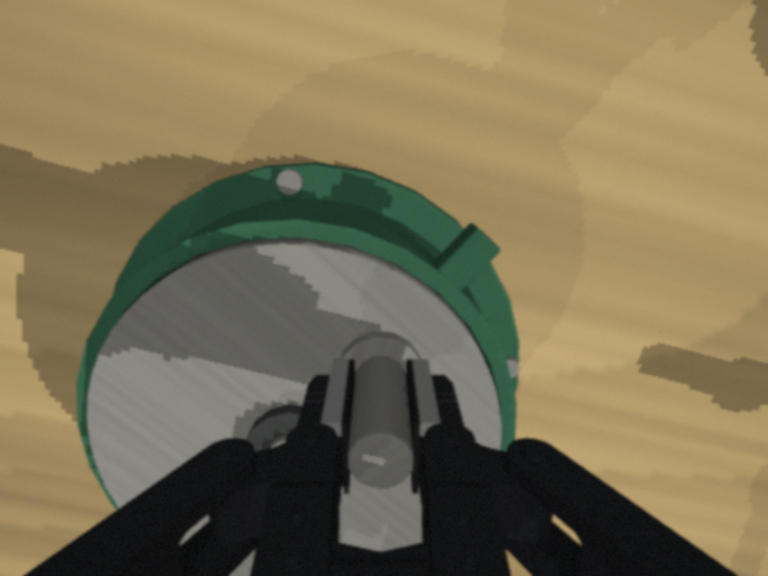

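The shoulder at (380,345) sits on the collar. The TCP is exactly 22 mm below its seat-contact height, so the pin is home. I'll release it and check.

```bash
python3 - <<'E'
from h import *
fingers.gripper_to(.5); p=robot.current_tool_pos(); print(p,robot.current_contact_force())
robot.line_to([p[0],p[1],.18],velocity=.08); robot.move_to([.58,.14,.25],[180,0,14.5])
C=cam("wrist"); im=vision.grab_frame("wrist"); u=proj(C,[.637,.1425,.068]); print(u,proj(C,[.637,.1425,.112]))
save(cv2.resize(im[30:222,124:380],(800,600)),"done"); print(robot.current_contact_force(),robot.current_time_s())
E
```

```text
[0.63668757 0.1411413  0.08877356] [-0.32554975  0.09891222 -0.83961036]
[265.38260086 107.3891728 ] [267.34746697 112.50192093]
[ 0.57659942 -0.55245499 -0.83164338] 26.25
```

View pics/done.png

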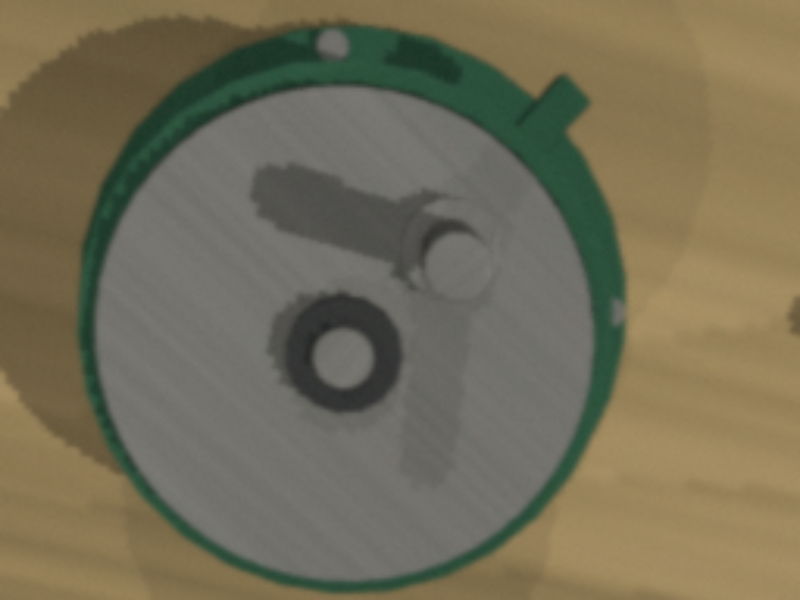

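The pin stands upright at (450,250) with its shoulder resting on the collar and a contact shadow tight against it. The gripper is clear, so I'm handing the job in.

```bash
python3 -c "
from station import workorder
print(workorder.close_job())"
```

```text
the job is handed in; nothing more can be done
None
```

The plain-handled steel pin now locks the collar to the fixture: I found the locking hole by feel at about the tab's direction, pressed the pin fully home and released it, the highest force reading I took being about 10 N, and handed the job in at about 26 s.

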